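# Prop up the ward tablet and hold the self-closing medicine drawer open at its mark

### The arm

A 7-joint arm with a two-finger parallel gripper is mounted at the origin on the work surface. World frame = base frame: x ahead of the robot, y to its left, z up, the work surface at z = 0. Lengths are in mm, angles in rad, forces in N, time in s.
With the tool pointing down it reaches from about 425 to 875 mm from the base axis. Payload 4.7 kg.
Tool frame: the origin (TCP) lies between the finger pads; the fingertips stand 11 mm ahead of it and the grasp point (between the pads) lies 8 mm behind it (robot.tcp_to_tips is the z of the fingertips in the tool frame, in mm); z points along the fingers, y is the direction in which the jaws open and shut (so a half turn about z gives the same grasp; the last joint's range is limited). The gripper opens to 85 mm and grips with 20 to 120 N. Pads are 22 mm wide; open, the fingers measure 114 mm over their backs; the gripper's body (76 mm by 85 mm) begins 54 mm behind the grasp point. The pads swing forward as they close: fully open they stand 13 mm farther back than shut.
Start: joints at [-1.126, 0.321, -0.07, 1.45, 0.023, 1.371, -0.057], TCP at [271.466, 590.618, 242.349] pointing down, gripper open.
Joint ranges: [-2.86, 2.86], [-0.3, 2.09], [-1.38, 1.24], [0.06, 2.45], [-1.56, 4.7], [0.09, 2.05], [-2.69, 2.69]. Speed limits (rad/s): [2.57, 2.57, 3.14, 3.14, 3.14, 3.14, 3.14].

### API

Orientations are given as a 3x3 rotation matrix whose columns are the frame's x, y, z axes.
In Python, from station import robot, grab_frame, workorder gives the robot as it stands.
- The arm moves only by the tool servo_tool, never from a script. Its argument "targets" is a list of rows, each a list of 7 numbers: the shift along the tool's x, y, z in m, then the turn, a rotation vector about the tool's x, y, z in degrees, then the opening, from 0 (shut) to 1 (fully open). In form: [[dx, dy, dz, ax, ay, az, gripper], ...]. A call has 1 to 8 rows; each row is the pose to reach, as a shift and turn from the pose measured when the call began, along the tool's axes at that moment; what a row does not reach only later rows make up. A row lasts 1/12 s, in which the tool goes at most 41.7 mm and 7.16 degrees, less where a joint would pass 70% of its speed; a pose out of reach is approached as far as the arm can. A call with a gripper value outside its range is refused whole. The fingers move at their own pace and stop on an object; "squeeze" is the grip in N (left out, the last holds). Time passes only in rows, so rows that repeat a pose let the fingers close. It gives the time, the measured TCP pose, the force and the opening at its end, in the units of the state.
- robot.observe(): the state, without advancing time (a new reading comes with each control period).
- grab_frame(name): name is "scene" or "top" or "wrist"; returns a dict with "color" (384x512x3 uint8, red, green, blue), "depth" (384x512 float32, mm along the optical axis (not along the pixel's ray), 0 where there is no reading), "fx", "fy", "cx", "cy" (pixels), "R" (3x3) and "t" (3): a world point X has camera coordinates R X + t. Camera axes: x right, y down, z forward; pixel columns grow to the right and rows downward; lengths in mm; the calibration is good to about 2 mm. A picture is of the moment at which its call begins.
- workorder.job_done(): hands the job in, once; it reports no verdict.
The state is a dict: "t": time; "joint_pos": joint angles; "qd": joint speeds; "effort": joint torques, N m; "tcp_pos": TCP position; "tcp_rot": TCP orientation; "ft_force": force on the tool from outside, world axes, zero at the start; "moment": the same for the moment, N m; "opening": finger opening in mm.
Only numpy, scipy, OpenCV 4.12 (cv2) and the standard library are available. Lean on these libraries where they do the work, as an engineer would, in place of code of your own. Each camera call takes 0.05 s, during which the arm holds its last target. There are 200 camera calls.

### The job

Take the tablet out of its charging dock and lean it, bottom edge on the counter and screen outwards, against the front of the steel instrument box, square to the box, about in the middle and tilted back some 20 degrees, and let go of it. Then pull the self-closing medicine drawer out by its handle until its front face is level with the clip on the gauge strip beside it, and keep it there: finish while still holding the drawer open at the mark. Leave everything else where it stands.

Things in the scene. Friction and masses are not known exactly. Their poses are not given: they have to be found in the camera images.
- tablet: Loose tablet in a black bumper case: a flat slab 12 mm thick (its x), 130 wide (its y), 180 tall (its z), about 0.35 kg. Origin at the centre of its bottom edge face; z runs up along the slab; the screen looks along its -x, the plain back along +x. It starts upright in the dock with its bottom 12 mm above the counter, screen towards the robot; lift it straight up at least 40 mm to clear the slot.
- dock: Fixed grey charging dock, 80 mm (x) by 160 (y), with an upright slot for the tablet along its y: 16 mm wide between two walls 12 mm thick that rise to 44 mm above the counter; slot floor 12 mm above the counter. Origin on the counter under its centre, axes as the tablet's.
- support: Fixed steel instrument box, 100 mm (x) by 170 (y) by 110 high, with a low carrying handle (to 123 mm) on its lid, 20 mm behind the middle. Origin on the counter under its centre; its front, the flat upright face to lean the tablet on, is at x = -50 mm and looks along -x, towards the robot. The front space is free.
- unit: Fixed aluminium medicine drawer unit, 200 mm deep (x), 180 wide (y), 118 high. Origin on the counter under the middle of its front face, which looks along -x, towards the robot; the body reaches back to x = +200 mm. The drawer fills its upper half. At its left (+y = 100 to 106 mm) a steel gauge strip, top at 84 mm height, juts 150 mm forward and carries the clip; a thin leg 146 mm forward carries its end.
- drawer (a joint): How far the medicine drawer is out, in m: 0 closed (start) to 0.15. It slides along the unit's -x. A spring pulls it shut: about 3 N when closed, 50 N/m more as it comes out (8 to 9 N at 0.11), so it closes when let go.
- drawer_handle (a point): Centre of the drawer's handle: a round bar 10 mm thick, lying along the unit's y, 90 mm long, 90 mm above the counter (28 mm below the unit's top), its centre line 50 mm in front of the drawer's face (45 mm clear gap for a finger), joined to the face by a post at either end. Axes as the unit's; moves with the drawer.
- drawer_face (a point): Point on the drawer's front face behind the handle's centre, at 90 mm height; moves with the drawer. Its front face is at the unit's x = 0 when closed.
- mark: Fixed dark steel clip on the gauge strip, the mark: an upright pointer plate 4 mm thick standing to 104 mm above the counter (34 mm tall). Origin at the middle of the plate's thickness, 78 mm above the counter; axes as the unit's, which it stands in front of by 70 to 110 mm. The drawer is at the mark when its front face and the clip have the same x in the unit's frame.
- saline: Bystander, leave alone: clear plastic bottle, 64 mm across, 170 tall. Origin at the centre of its underside.
- pill_jar: Bystander, leave alone: small amber jar, 42 mm across, 55 tall. Origin at the centre of its underside.
- bowl: Bystander, leave alone: steel bowl, 90 mm across, 40 tall. Origin at the centre of its underside.
- carton: Bystander, leave alone: cardboard carton 60x110x35 mm lying on top of the drawer unit. Origin at the centre of its underside.
- beaker: Bystander, leave alone: white plastic beaker, 70 mm across, 80 tall, at the left. Origin at the centre of its underside.
- swab_tray: Bystander, leave alone: open steel tray 120x180x30 mm, at the right. Origin at the centre of its underside.

How it is judged:
By the outcome, as a careful person would: the job done as asked, in the order asked, and still so for the second after the job is handed in, while the arm keeps its last pose, push and grip.
It also fails if it takes over 58 s, if anything falls off the work surface, if the arm or the gripper's body presses on something with over 40 N, if the wrist force passes 120 N, or if a joint passes its speed limit or range.

## Working session

There is one attempt and no reset: what is moved stays moved. The work goes in short steps, Python scripts to look and compute and a tool call to move; the robot and the scene stay as the last step left them, time stands still between calls to the robot, and variables do not carry over. Pictures are saved under pics/ and viewed, about 8 in all and at most 12, crops included, and the job is handed in when it is done.

Besides the shell and the picture viewer there is one more tool, called after "Emit:" in YAML: its name, and indented under it one key for each argument. servo_tool: Moves the arm, as the interface text tells. Its arguments: {"type":"object","properties":{"targets":{"type":"array"},"squeeze":{"type":"number"}},"required":["targets"]}

```bash
mkdir -p pics; ls
cat > h.py <<'E'
import numpy as np, cv2, sys
from station import robot, grab_frame, workorder
np.set_printoptions(precision=3,suppress=True)
def world(f):
    v,u=np.mgrid[0:384,0:512]; d=f["depth"]
    P=np.stack([(u-f["cx"])/f["fx"]*d,(v-f["cy"])/f["fy"]*d,d],-1)
    return (P-f["t"])@f["R"]   # R^T (P-t)
def save(n,im): cv2.imwrite("pics/"+n+".png",cv2.cvtColor(im,cv2.COLOR_RGB2BGR))
E
python3 - <<'E'
from h import *
for n in("scene","top"):
    f=grab_frame(n); np.savez(n,**f); save(n+"0",f["color"]); print(n,f["fx"],f["cx"],f["cy"],f["R"],f["t"],(f["depth"]==0).mean())
print(robot.observe())
E
```

```text
pics
scene 388.8153853064978 265.41814731799155 191.53930508890383 [[ 0.814  0.58  -0.012]
 [ 0.378 -0.545 -0.748]
 [-0.441  0.605 -0.663]] [-437.509 -169.335 1724.762] 0.004007975260416667
top 492.5366811865652 250.6148130343802 195.3716019362362 [[ 0.007 -1.     0.019]
 [-0.984 -0.01  -0.177]
 [ 0.177 -0.017 -0.984]] [ -64.146  565.053 1585.544] 0.004048665364583333
{'t': 0.1, 'joint_pos': array([-1.126,  0.322, -0.07 ,  1.452,  0.023,  1.371, -0.057]), 'qd': array([-0.001, -0.003,  0.001, -0.002,  0.   , -0.   , -0.   ]), 'effort': array([  0.   , -49.488,  -0.384, -31.521,   0.013,   0.007,   0.   ]), 'tcp_pos': array([271.31 , 590.167, 241.334]), 'tcp_rot': array([[-0.909,  0.418, -0.001],
       [ 0.418,  0.909, -0.002],
       [-0.   , -0.002, -1.   ]]), 'ft_force': array([-0.508, -0.62 , -0.726]), 'moment': array([-0.061, -0.035, -0.022]), 'opening': 85.81056055718115}
```

View pics/scene0.png

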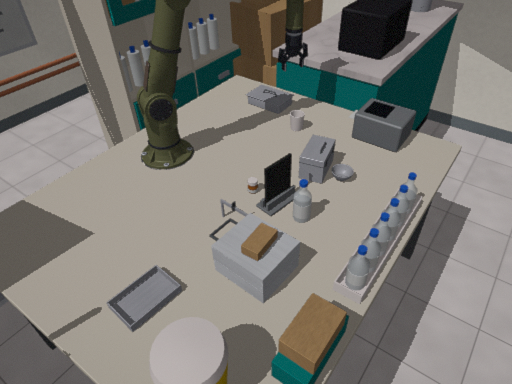

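View pics/top0.png

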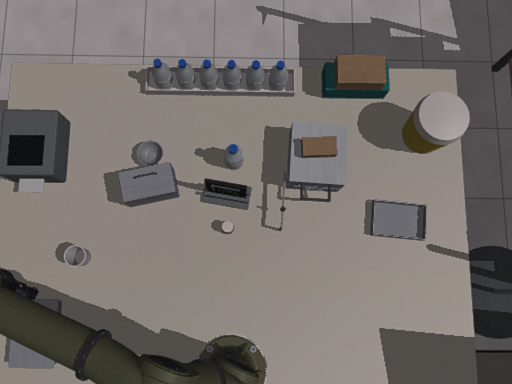

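The scene view shows the tablet and dock at about (278,185), the box at (317,158), the drawer unit at (257,250), and the strip with its clip at (235,208). In the top view, the dock is at (228,193), the box at (148,183), the unit at (318,155), and the clip on the strip at (283,209).

```bash
cat >> h.py <<'E'
def rect(P,lo,hi,box):
    m=(P[...,2]>lo)&(P[...,2]<hi)&(P[...,0]>box[0])&(P[...,0]<box[1])&(P[...,1]>box[2])&(P[...,1]<box[3])
    Q=P[m]; 
    if len(Q)<4: return len(Q)
    r=cv2.minAreaRect(Q[:,:2].astype(np.float32)); return len(Q),np.array(r[0]),np.array(r[1]),round(r[2],1),Q[:,2].mean().round(1)
E
python3 - <<'E'
from h import *
P={n:world(dict(np.load(n+".npz"))) for n in("scene","top")}
for n,uv in(("top",[(228,193),(226,186),(148,183),(318,170),(283,209),(281,228),(317,197),(150,150),(233,150),(227,227),(232,300),(75,256)]),("scene",[(278,175),(317,150),(235,208)])):
    for u,v in uv: print(n,u,v,P[n][v,u])
T=P["top"];S=P["scene"]
x0,y0=T[183,148,:2]
for n,Q in P.items():
    print(n,"box lid",rect(Q,100,118,(x0-90,x0+90,y0-130,y0+130)))
    x1,y1=T[170,318,:2]; print("unit",rect(Q,108,124,(x1-160,x1+160,y1-140,y1+140)))
    x2,y2=T[193,228,:2]; print("dock",rect(Q,35,50,(x2-60,x2+60,y2-110,y2+110)),"tablet",rect(Q,60,205,(x2-50,x2+50,y2-110,y2+110)))
    x3,y3=T[209,283,:2]; print("strip",rect(Q,72,90,(x3-120,x3+70,y3-25,y3+25)),"clip",rect(Q,91,110,(x3-60,x3+60,y3-25,y3+25)))
    print("handle",rect(Q,82,100,(T[197,317,0]-40,T[197,317,0]+30,T[197,317,1]-70,T[197,317,1]+70)))
E
```

```text
top 228 193 [569.884  15.408  66.89 ]
top 226 186 [570.212  18.483 182.807]
top 148 183 [592.42  271.193 107.231]
top 318 170 [ 639.684 -275.358  114.311]
top 283 209 [ 514.479 -163.339   92.783]
top 281 228 [ 454.387 -157.684   79.633]
top 317 197 [ 570.111 -287.197    7.248]
top 150 150 [729.884 289.267   4.867]
top 233 150 [687.668  -1.167 170.256]
top 227 227 [459.464  17.489  49.794]
top 232 300 [223.258  -1.134  -3.867]
top 75 256 [363.311 521.867   4.802]
scene 278 175 [579.588  20.926 130.212]
scene 317 150 [604.519 260.721 109.116]
scene 235 208 [ 528.54  -166.13    85.942]
scene box lid (649, array([598.605, 277.211]), array([100.608, 178.558]), 12.3, np.float64(109.5))
unit (2380, array([ 697.306, -274.262]), array([185.22 , 203.673]), 86.7, np.float64(117.6))
dock (205, array([582.455,  21.638]), array([154.432,  40.165]), 77.2, np.float64(42.9)) tablet (823, array([579.652,  21.871]), array([134.608,  17.549]), 80.4, np.float64(134.3))
strip (102, array([ 516.597, -161.595]), array([ 17.36 , 128.434]), 81.4, np.float64(81.5)) clip (15, array([ 518.243, -162.262]), array([ 6.404, 16.236]), 4.4, np.float64(100.0))
handle (125, array([ 565.207, -289.35 ]), array([ 53.14 , 142.197]), 6.6, np.float64(93.1))
top box lid (1591, array([596.874, 277.258]), array([102.763, 171.243]), 13.2, np.float64(108.8))
unit (2539, array([ 697.452, -276.599]), array([182.06, 202.76]), 86.7, np.float64(116.6))
dock (203, array([572.848,  21.862]), array([149.091,  40.271]), 84.2, np.float64(42.3)) tablet (474, array([576.061,  21.33 ]), array([129.644,  14.804]), 81.0, np.float64(149.5))
strip (85, array([ 518.651, -160.822]), array([ 13.115, 129.512]), 89.0, np.float64(82.4)) clip (11, array([ 503.885, -164.403]), array([27.707, 15.721]), 13.8, np.float64(96.9))
handle (205, array([ 569.608, -284.94 ]), array([133.371,  56.427]), 86.8, np.float64(92.2))
```

```bash
cat >> h.py <<'E'
from scipy.spatial.transform import Rotation as Ro
def Rt(yaw,tilt=0):  # tool y along heading yaw (deg), z down, then tilt about tool x
    a=np.radians(yaw); y=np.array([np.cos(a),np.sin(a),0]); z=np.array([0,0,-1.]); 
    return np.column_stack([np.cross(y,z),y,z])@Ro.from_rotvec([tilt,0,0],degrees=True).as_matrix()
def go(p,yaw,tilt=0):
    s=robot.observe(); R=s["tcp_rot"]; d=R.T@(np.array(p)-s["tcp_pos"])/1000
    r=Ro.from_matrix(R.T@Rt(yaw,tilt)).as_rotvec(degrees=True)
    print("shift",d.round(4),"turn",r.round(2),"rows>=",round(max(np.linalg.norm(d)/.0417,np.linalg.norm(r)/7.16),1),"t",s["t"],"F",s["ft_force"],"tcp",s["tcp_pos"],"open",s["opening"])
E
python3 -c "
from h import *
go((577,22,300),-9.2)"
```

```text
shift [-0.515 -0.389 -0.058] turn [-0.08  0.07 74.52] rows>= 15.5 t 0.1 F [-0.508 -0.62  -0.726] tcp [271.31  590.167 241.334] open 85.81056055718115
```

Emit:
servo_tool:
  targets:
    - [-0.04, -0.03, -0.03, 0, 0, 5, 0.5]
    - [-0.077, -0.058, -0.058, 0, 0, 11, 0.5]
    - [-0.11, -0.083, -0.058, 0, 0, 17, 0.5]
    - [-0.145, -0.11, -0.058, 0, 0, 23, 0.5]
    - [-0.18, -0.136, -0.058, 0, 0, 28, 0.5]
    - [-0.21, -0.16, -0.058, 0, 0, 33, 0.5]
    - [-0.24, -0.18, -0.058, 0, 0, 36, 0.5]
    - [-0.26, -0.195, -0.058, 0, 0, 38, 0.5]

```text
t: 0.77
tcp_pos: [424.4, 306.5, 299.6]
tcp_rot: [[-0.457, 0.89, -0.001], [0.89, 0.457, -0.001], [-0.001, -0.001, -1.0]]
ft_force: [0.9, -0.1, -0.1]
opening: 42.7
```

```bash
python3 -c "
from h import *
go((577,22,300),-9.2)"
```

```text
shift [-0.323  0.006 -0.   ] turn [-0.06  0.08 36.38] rows>= 7.7 t 0.7667 F [ 0.86  -0.087 -0.092] tcp [424.352 306.505 299.552] open 42.67231568487233
```

Emit:
servo_tool:
  targets:
    - [-0.041, 0.001, 0, 0, 0, 5, 0.5]
    - [-0.082, 0.002, 0, 0, 0, 10, 0.5]
    - [-0.123, 0.003, 0, 0, 0, 15, 0.5]
    - [-0.164, 0.004, 0, 0, 0, 20, 0.5]
    - [-0.205, 0.005, 0, 0, 0, 25, 0.5]
    - [-0.246, 0.006, 0, 0, 0, 30, 0.5]
    - [-0.287, 0.006, 0, 0, 0, 34, 0.5]
    - [-0.323, 0.006, 0, 0, 0, 36.4, 0.5]

```text
t: 1.43
tcp_pos: [577.7, 19.0, 299.6]
tcp_rot: [[0.165, 0.986, -0.001], [0.986, -0.165, -0.002], [-0.002, -0.0, -1.0]]
ft_force: [-0.3, 0.4, -0.3]
opening: 42.9
```

Emit:
servo_tool:
  targets:
    - [0, 0, 0, 0, 0, 0, 0.5]
    - [0, 0, 0, 0, 0, 0, 0.5]

```text
t: 1.6
tcp_pos: [577.9, 15.5, 299.0]
tcp_rot: [[0.171, 0.985, -0.002], [0.985, -0.171, -0.004], [-0.004, -0.001, -1.0]]
ft_force: [-0.4, -0.2, 0.1]
opening: 42.6
```

Run:
```python
from h import *
f=grab_frame("wrist"); np.savez("w1",**f); save("w1",f["color"])
W=world(f); print("cam",-f["R"].T@f["t"],f["R"])
print("tablet",rect(W,180,200,(520,640,-80,120)),rect(W,60,205,(520,640,-80,120)))
print("dock",rect(W,38,50,(500,650,-90,130)))
go((577,22,300),-9.2)
```

```text
cam [591.59   98.339 431.066] [[ 0.985 -0.171 -0.   ]
 [-0.161 -0.931  0.327]
 [-0.056 -0.323 -0.945]]
tablet (2555, array([576.041,  21.988]), array([129.552,  11.799]), 80.4, np.float64(192.4)) (2663, array([575.715,  22.08 ]), array([129.625,  12.481]), 80.4, np.float64(190.7))
dock (2152, array([576.62 ,  23.404]), array([149.474,  40.049]), 80.4, np.float64(44.5))
shift [ 0.004 -0.001 -0.001] turn [-0.11  0.14 -0.38] rows>= 0.1 t 1.65 F [-0.107  1.086 -0.401] tcp [577.502  18.383 299.02 ] open 43.188336826949865
```

View pics/w1.png

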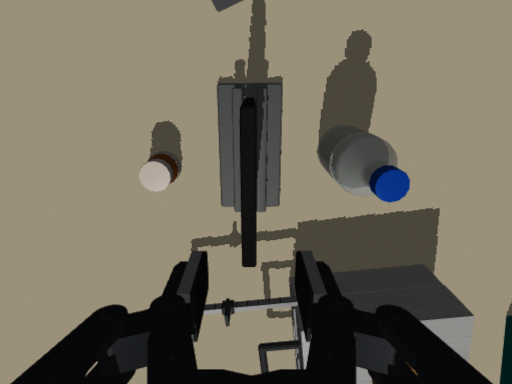

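The wrist view shows the tablet's top edge as a dark bar at column 250, rows 97–265, between the two fingers. The jar is at (157,173) and the bottle at (380,175), both clear of the fingers. Next I descend onto the top edge.

```bash
python3 -c "
from h import *
go((576,22,165),-9.6)"
```

```text
shift [ 0.004 -0.002  0.134] turn [-0.11  0.14  0.02] rows>= 3.2 t 1.65 F [-0.107  1.086 -0.401] tcp [577.502  18.383 299.02 ] open 43.188336826949865
```

Emit:
servo_tool:
  targets:
    - [0.004, -0.002, 0.02, 0, 0, 0, 0.5]
    - [0.004, -0.002, 0.05, 0, 0, 0, 0.5]
    - [0.004, -0.002, 0.08, 0, 0, 0, 0.5]
    - [0.004, -0.002, 0.105, 0, 0, 0, 0.5]
    - [0.004, -0.002, 0.122, 0, 0, 0, 0.5]
    - [0.004, -0.002, 0.134, 0, 0, 0, 0.5]
    - [0.004, -0.002, 0.134, 0, 0, 0, 0.5]
    - [0.004, -0.002, 0.134, 0, 0, 0, 0.5]

```text
t: 2.32
tcp_pos: [575.7, 23.7, 165.1]
tcp_rot: [[0.164, 0.986, -0.003], [0.986, -0.164, -0.002], [-0.002, -0.002, -1.0]]
ft_force: [0.2, 0.6, -0.4]
opening: 42.8
```

```bash
python3 -c "
from h import *
go((576,22,165),-9.6)"
```

```text
shift [-0.002  0.001  0.   ] turn [-0.14  0.12  0.14] rows>= 0.0 t 2.3167 F [ 0.24   0.604 -0.429] tcp [575.682  23.748 165.113] open 42.81847690149278
```

Close (70 N), then lift.

Emit:
servo_tool:
  targets:
    - [-0.001, 0, 0, 0, 0, 0, 0.25]
    - [-0.001, 0, 0, 0, 0, 0, 0.1]
    - [-0.001, 0, 0, 0, 0, 0, 0]
    - [-0.001, 0, 0, 0, 0, 0, 0]
    - [-0.001, 0, 0, 0, 0, 0, 0]
    - [-0.001, 0, 0, 0, 0, 0, 0]
    - [-0.001, 0, 0, 0, 0, 0, 0]
    - [-0.001, 0, 0, 0, 0, 0, 0]
  squeeze: 70

```text
t: 2.98
tcp_pos: [576.7, 23.2, 166.8]
tcp_rot: [[0.164, 0.986, 0.0], [0.986, -0.164, -0.001], [-0.001, 0.0, -1.0]]
ft_force: [-0.8, 1.0, 6.3]
opening: 11.3
```

Emit:
servo_tool:
  targets:
    - [0, 0, -0.004, 0, 0, 0, 0]
    - [0, 0, -0.012, 0, 0, 0, 0]
    - [0, 0, -0.024, 0, 0, 0, 0]
    - [0, 0, -0.04, 0, 0, 0, 0]
    - [0, 0, -0.056, 0, 0, 0, 0]
    - [0, 0, -0.07, 0, 0, 0, 0]
    - [0, 0, -0.08, 0, 0, 0, 0]
    - [0, 0, -0.085, 0, 0, 0, 0]

```text
t: 3.65
tcp_pos: [577.2, 23.0, 253.7]
tcp_rot: [[0.164, 0.986, 0.002], [0.986, -0.164, -0.0], [0.0, 0.002, -1.0]]
ft_force: [0.1, -0.5, -3.5]
opening: 10.7
```

Run:
```python
from h import *
f=grab_frame("scene"); save("s1",f["color"][60:300,130:450]); S=world(f)
s=robot.observe(); print(s["tcp_pos"],s["opening"],s["ft_force"])
print("tab",rect(S,75,275,(540,610,-60,110)))
m=(S[...,0]>545)&(S[...,0]<600)&(S[...,1]>-45)&(S[...,1]<90)&(S[...,2]>80)&(S[...,2]<225)
Q=S[m]; c=Q.mean(0); v=np.linalg.svd(Q-c)[2]; print(c,v[2], len(Q))
```

```text
[577.334  23.103 253.87 ] 11.123940629570962 [ 1.082  1.07  -2.571]
tab (1057, array([583.649,  19.834]), array([133.007,  30.617]), 69.8, np.float64(188.6))
[582.233  14.987 164.326] [-0.983  0.182 -0.003] 753
```

```bash
python3 -c "
from h import *
go((470,250,290),12.8)"
```

```text
shift [ 0.206 -0.143 -0.036] turn [  0.16   0.01 -22.26] rows>= 6.1 t 3.7 F [ 1.082  1.07  -2.571] tcp [577.334  23.103 253.87 ] open 11.123940629570962
```

View pics/s1.png

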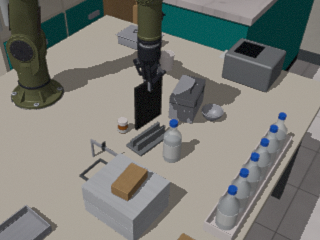

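The tablet hangs upright in the gripper at (148,100) in the crop, clear of the dock at (150,138). The box is at (188,95).

Emit:
servo_tool:
  targets:
    - [0.015, -0.02, -0.025, 0, 0, -2, 0]
    - [0.04, -0.04, -0.036, 0, 0, -5, 0]
    - [0.07, -0.06, -0.036, 0, 0, -9, 0]
    - [0.1, -0.08, -0.036, 0, 0, -13, 0]
    - [0.13, -0.1, -0.036, 0, 0, -17, 0]
    - [0.16, -0.12, -0.036, 0, 0, -20, 0]
    - [0.19, -0.135, -0.036, 0, 0, -22, 0]
    - [0.206, -0.143, -0.036, 0, 0, -22.3, 0]

```text
t: 4.37
tcp_pos: [467.0, 254.7, 288.6]
tcp_rot: [[-0.23, 0.973, 0.0], [0.973, 0.23, 0.001], [0.001, 0.001, -1.0]]
ft_force: [0.6, 0.3, -4.4]
opening: 10.8
```

Emit:
servo_tool:
  targets:
    - [0, 0, 0, 0, 0, 0, 0]
    - [0, 0, 0, 0, 0, 0, 0]

```text
t: 4.53
tcp_pos: [465.4, 256.2, 287.4]
tcp_rot: [[-0.234, 0.972, -0.002], [0.972, 0.234, 0.0], [0.001, -0.002, -1.0]]
ft_force: [0.4, 0.6, -4.2]
opening: 11.6
```

Run:
```python
from h import *
f=grab_frame("wrist"); save("w2",f["color"]); W=world(f)
print("lid",rect(W,104,116,(500,720,150,400)))
s=robot.observe();print(s["tcp_pos"],s["tcp_rot"])
D=(W-s["tcp_pos"])@s["tcp_rot"]  # tool frame
m=(abs(D[...,1])<12)&(abs(D[...,0])<80)&(D[...,2]<-10)&(D[...,2]>-40); Q=D[m&(f["depth"]>0)]
print("tablet top in tool",len(Q),np.percentile(Q[:,0],[1,99]) if len(Q) else 0,np.median(Q,0) if len(Q) else 0)
Qs=W[(abs(W[...,2]-110)<5)&(W[...,1]>170)&(W[...,1]<390)&(W[...,0]>500)]
np.save("lid",Qs)
```

```text
lid (16423, array([595.588, 278.067]), array([ 99.886, 169.641]), 12.8, np.float64(110.7))
[466.591 254.139 287.7  ] [[-0.23   0.973 -0.001]
 [ 0.973  0.23  -0.   ]
 [-0.    -0.001 -1.   ]]
tablet top in tool 9256 [-26.322  66.089] [ 16.387  -1.078 -25.664]
```

View pics/w2.png

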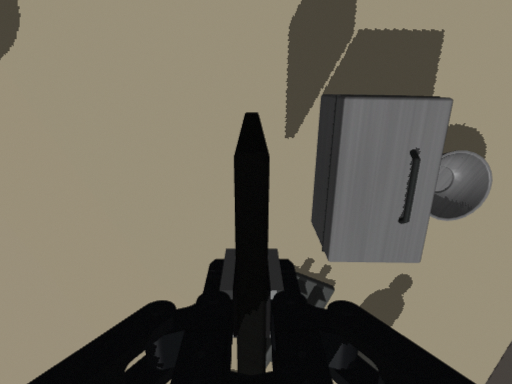

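The wrist view shows the held tablet's top edge at column 250, rows 115–330. The box lid spans (320–450, 95–262), square to the tablet, with free space in front of it. The lid measures 100×170 mm at (595.6, 278.1), yaw 12.8°.

```bash
cat >> h.py <<'E'
def B(x,y,z,yaw=12.8,o=(595.6,278.1)):
    a=np.radians(yaw); return (o[0]+x*np.cos(a)-y*np.sin(a),o[1]+x*np.sin(a)+y*np.cos(a),z)
E
python3 -c "
from h import *
go(B(-95,0,200),12.8,20)"
```

```text
shift [-0.005  0.036  0.088] turn [19.94  0.1   0.5 ] rows>= 2.8 t 4.5833 F [ 0.177 -0.578 -3.93 ] tcp [466.591 254.139 287.7  ] open 11.107548600448546
```

Emit:
servo_tool:
  targets:
    - [-0.001, 0.003, 0.01, 3, 0, 0.1, 0]
    - [-0.002, 0.01, 0.025, 7, 0, 0.2, 0]
    - [-0.003, 0.017, 0.04, 11, 0, 0.3, 0]
    - [-0.004, 0.024, 0.056, 15, 0, 0.4, 0]
    - [-0.005, 0.03, 0.07, 18, 0, 0.5, 0]
    - [-0.005, 0.034, 0.08, 20, 0.1, 0.5, 0]
    - [-0.005, 0.036, 0.088, 20, 0.1, 0.5, 0]
    - [-0.005, 0.036, 0.088, 20, 0.1, 0.5, 0]

```text
t: 5.25
tcp_pos: [503.5, 255.2, 197.0]
tcp_rot: [[-0.218, 0.916, -0.336], [0.976, 0.204, -0.078], [-0.003, -0.345, -0.939]]
ft_force: [0.0, -0.5, -4.0]
opening: 11.3
```

```bash
python3 -c "
from h import *
go(B(-47,0,151),12.8,20)"
```

```text
shift [0.002 0.061 0.027] turn [-0.17  0.1  -0.25] rows>= 1.6 t 5.25 F [ 0.042 -0.528 -3.991] tcp [503.502 255.169 197.016] open 11.29007578823175
```

Emit:
servo_tool:
  targets:
    - [0.001, 0.01, 0.004, 0, 0, 0, 0]
    - [0.002, 0.022, 0.009, 0, 0, -0.2, 0]
    - [0.002, 0.034, 0.015, 0, 0, -0.2, 0]
    - [0.002, 0.045, 0.02, 0, 0, -0.2, 0]
    - [0.002, 0.053, 0.024, 0, 0, -0.2, 0]
    - [0.002, 0.059, 0.026, 0, 0, -0.2, 0]
    - [0.002, 0.061, 0.027, 0, 0, -0.2, 0]
    - [0.002, 0.061, 0.027, 0, 0, -0.2, 0]

```text
t: 5.92
tcp_pos: [550.1, 267.3, 150.4]
tcp_rot: [[-0.221, 0.916, -0.336], [0.975, 0.207, -0.078], [-0.002, -0.345, -0.939]]
ft_force: [0.1, 0.3, -2.9]
opening: 11.1
```

Run:
```python
from h import *
f=grab_frame("scene"); S=world(f)
a=np.radians(12.8); C=S-np.array([595.6,278.1,0]); X=C@np.array([np.cos(a),np.sin(a),0]);Y=C@np.array([-np.sin(a),np.cos(a),0])
import scipy
s=robot.observe(); O=s["tcp_pos"]+154.4*s["tcp_rot"][:,2]; print("bottom centre",O, "tilt",np.degrees(np.arccos(-s["tcp_rot"][2,2])))
go(B(-44,0,148),12.8,20)
go(B(-42.9,0,147.1),12.8,20)
```

```text
bottom centre [498.068 255.331   5.923] tilt 20.16942641407574
shift [0.    0.004 0.002] turn [-0.17  0.1  -0.05] rows>= 0.1 t 5.9667 F [ 0.42  -0.083 -2.356] tcp [549.919 267.397 150.855] open 11.435438803454367
shift [0.    0.005 0.002] turn [-0.17  0.1  -0.05] rows>= 0.1 t 5.9667 F [ 0.42  -0.083 -2.356] tcp [549.919 267.397 150.855] open 11.435438803454367
```

Emit:
servo_tool:
  targets:
    - [0, 0.0012, 0.001, 0, 0, 0, 0]
    - [0, 0.002, 0.0018, 0, 0, 0, 0]
    - [0, 0.003, 0.002, 0, 0, 0, 0]
    - [0, 0.004, 0.0025, 0, 0, 0, 0]
    - [0, 0.004, 0.0025, 0, 0, 0, 0]

```text
t: 6.38
tcp_pos: [552.8, 268.1, 147.4]
tcp_rot: [[-0.221, 0.916, -0.336], [0.975, 0.207, -0.078], [-0.002, -0.345, -0.939]]
ft_force: [-0.0, -0.8, -2.8]
opening: 11.3
```

```bash
python3 -c "
from h import *
go(B(-42.9,0,147.1),12.8,20)"
```

```text
shift [ 0.     0.001 -0.   ] turn [-0.16  0.09 -0.05] rows>= 0.0 t 6.3833 F [-0.035 -0.824 -2.839] tcp [552.803 268.078 147.402] open 11.289824424611092
```

Emit:
servo_tool:
  targets:
    - [0, 0.0008, 0.0008, 0, 0, 0, 0]
    - [0, 0.001, 0.0015, 0, 0, 0, 0]
    - [0, 0.001, 0.002, 0, 0, 0, 0]
    - [0, 0.001, 0.002, 0, 0, 0, 0]

```text
t: 6.72
tcp_pos: [553.3, 268.2, 147.1]
tcp_rot: [[-0.221, 0.916, -0.335], [0.975, 0.207, -0.077], [-0.001, -0.344, -0.939]]
ft_force: [0.2, -0.4, 6.5]
opening: 11.3
```

```bash
python3 -c "
from h import *
go(B(-42.9,0,147.1),12.8,20)"
```

```text
shift [ 0.     0.001 -0.   ] turn [-0.11  0.06 -0.04] rows>= 0.0 t 6.7167 F [ 0.158 -0.449  6.458] tcp [553.305 268.186 147.08 ] open 11.32262270334092
```

On the counter now. Next I ease towards the box until it touches.

Emit:
servo_tool:
  targets:
    - [0, 0.0007, 0.0001, 0, 0, 0, 0]
    - [0, 0.0014, -0.0002, 0, 0, 0, 0]
    - [0, 0.002, -0.0005, 0, 0, 0, 0]
    - [0, 0.002, -0.0005, 0, 0, 0, 0]

```text
t: 7.05
tcp_pos: [554.9, 268.6, 147.1]
tcp_rot: [[-0.221, 0.915, -0.336], [0.975, 0.207, -0.077], [-0.001, -0.345, -0.939]]
ft_force: [-1.5, 0.1, 1.8]
opening: 11.2
```

```bash
python3 -c "
from h import *
go(B(-42.9,0,147.1),12.8,20)"
```

```text
shift [ 0.    -0.001  0.   ] turn [-0.19  0.06 -0.03] rows>= 0.0 t 7.05 F [-1.478  0.142  1.805] tcp [554.89  268.61  147.078] open 11.239302760341209
```

Emit:
servo_tool:
  targets:
    - [0, 0.0007, -0.0002, 0, 0, 0, 0]
    - [0, 0.0012, -0.0004, 0, 0, 0, 0]
    - [0, 0.0015, -0.0005, 0, 0, 0, 0]
    - [0, 0.0015, -0.0005, 0, 0, 0, 0]

```text
t: 7.38
tcp_pos: [555.1, 268.7, 147.0]
tcp_rot: [[-0.222, 0.914, -0.34], [0.975, 0.207, -0.079], [-0.001, -0.349, -0.937]]
ft_force: [-6.6, -1.6, 3.5]
opening: 11.4
```

Both contacts are made. Opening now.

Emit:
servo_tool:
  targets:
    - [0, -0.0005, 0, 0, 0, 0, 0.15]
    - [0, -0.0005, 0, 0, 0, 0, 0.17]
    - [0, -0.0005, 0, 0, 0, 0, 0.2]
    - [0, -0.0005, 0, 0, 0, 0, 0.25]
    - [0, -0.0005, 0, 0, 0, 0, 0.3]
    - [0, -0.0005, 0, 0, 0, 0, 0.33]

```text
t: 7.88
tcp_pos: [554.9, 268.6, 147.2]
tcp_rot: [[-0.222, 0.914, -0.339], [0.975, 0.207, -0.078], [-0.001, -0.348, -0.937]]
ft_force: [-0.1, 0.6, 0.1]
opening: 28.1
```

Run:
```python
from h import *
f=grab_frame("wrist"); W=world(f); s=robot.observe(); D=(W-s["tcp_pos"])@s["tcp_rot"]
m=(abs(D[...,1])<14)&(D[...,0]>15)&(D[...,0]<80)&(D[...,2]<-5)&(D[...,2]>-40)&(f["depth"]>0); Q=D[m]
print(s["opening"],s["ft_force"],len(Q),np.percentile(Q,[2,50,98],axis=0))
```

```text
28.460448140825093 [-0.27   0.508  0.43 ] 4590 [[ 16.288  -6.31  -26.662]
 [ 43.481  -0.552 -25.318]
 [ 63.826   5.112 -12.407]]
```

Released; the tablet stands centred between the fingers. Retreating along the tool axis.

Emit:
servo_tool:
  targets:
    - [0, 0, -0.006, 0, 0, 0, 0.33]
    - [0, 0, -0.016, 0, 0, 0, 0.33]
    - [0, 0, -0.032, 0, 0, 0, 0.33]
    - [0, 0, -0.05, 0, 0, 0, 0.33]
    - [0, 0, -0.07, 0, 0, 0, 0.33]
    - [0, 0, -0.09, 0, 0, 0, 0.33]
    - [0, 0, -0.105, 0, 0, 0, 0.33]
    - [0, 0, -0.11, 0, 0, 0, 0.33]

```text
t: 8.6
tcp_pos: [593.9, 277.5, 253.8]
tcp_rot: [[-0.221, 0.916, -0.335], [0.975, 0.208, -0.077], [-0.001, -0.343, -0.939]]
ft_force: [0.1, -0.5, 0.4]
opening: 28.2
```

Run:
```python
from h import *
f=grab_frame("wrist"); W=world(f); save("w3",f["color"])
a=np.radians(12.8); C=W-np.array([595.6,278.1,0]); X=C[...,0]*np.cos(a)+C[...,1]*np.sin(a);Y=-C[...,0]*np.sin(a)+C[...,1]*np.cos(a);Z=W[...,2]
m=(Z>145)&(Z<190)&(X>-70)&(X<0)&(abs(Y)<90); Q=np.stack([X[m],Y[m],Z[m]],-1)
print(len(Q),Q.min(0),Q.max(0)); r=cv2.minAreaRect(Q[:,:2].astype(np.float32)); print("top in box frame",r)
top=Q[Q[:,2]>Q[:,2].max()-10]
g=Q; print(np.percentile(g,[1,99],axis=0))
go((480,-230,300),-3.3)
```

```text
2918 [-47.921 -66.206 147.347] [-27.944  63.683 174.345]
top in box frame ((-36.425453186035156, -1.2393722534179688), (19.67845344543457, 130.1132049560547), 1.4710232019424438)
[[-44.869 -64.045 158.492]
 [-28.396  63.532 173.592]]
shift [-0.47  -0.226  0.033] turn [-19.96   2.86  15.92] rows>= 12.5 t 8.65 F [ 0.62  -0.259  0.589] tcp [593.799 277.464 253.297] open 28.014690955324475
```

View pics/w3.png

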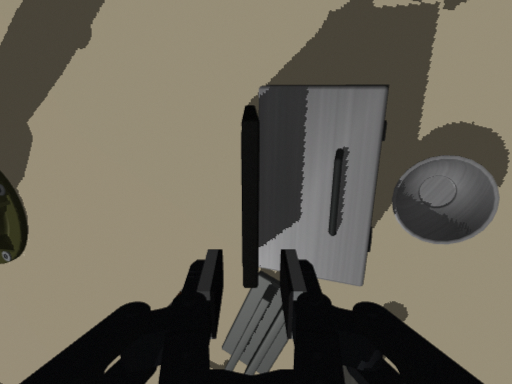

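The wrist view shows the tablet leaning square along the box front edge (column 250, rows 107–287). The lid is at (258–388, 85–285) and the bowl is untouched. The top edge fits a 20° tilt, centred within about 1 mm. On to the drawer.

```bash
python3 -c "
from h import *
go((545,-265,270),-3.3)"
```

```text
shift [-0.518 -0.163  0.042] turn [-19.96   2.86  15.92] rows>= 13.1 t 8.65 F [ 0.62  -0.259  0.589] tcp [593.799 277.464 253.297] open 28.014690955324475
```

Emit:
servo_tool:
  targets:
    - [-0.005, 0, -0.025, 0, 0, 0, 0.33]
    - [-0.03, -0.01, -0.045, -2, 0, 2, 0.33]
    - [-0.065, -0.02, -0.045, -5, 0.5, 4, 0.33]
    - [-0.1, -0.03, -0.04, -8, 1, 6, 0.33]
    - [-0.14, -0.044, -0.03, -11, 1.5, 9, 0.33]
    - [-0.18, -0.057, -0.02, -14, 2, 11, 0.33]
    - [-0.22, -0.07, -0.01, -17, 2.5, 13, 0.33]
    - [-0.26, -0.082, 0, -20, 2.9, 16, 0.33]

```text
t: 9.32
tcp_pos: [575.9, 10.8, 281.8]
tcp_rot: [[0.061, 0.998, 0.003], [0.998, -0.061, 0.001], [0.001, 0.003, -1.0]]
ft_force: [1.4, -0.1, 0.2]
opening: 28.3
```

```bash
python3 -c "
from h import *
go((545,-265,270),-3.3)"
```

```text
shift [-0.277 -0.014  0.011] turn [ 0.17 -0.07 -0.21] rows>= 6.7 t 9.3167 F [ 1.374 -0.121  0.225] tcp [575.923  10.799 281.846] open 28.293577857338317
```

Emit:
servo_tool:
  targets:
    - [-0.036, -0.002, 0, 0, 0, 0, 0.33]
    - [-0.075, -0.004, 0, 0, 0, 0, 0.33]
    - [-0.115, -0.006, 0, 0, 0, 0, 0.33]
    - [-0.155, -0.008, 0.003, 0, 0, 0, 0.33]
    - [-0.195, -0.01, 0.006, 0, 0, 0, 0.4]
    - [-0.23, -0.012, 0.009, 0, 0, 0, 0.47]
    - [-0.26, -0.014, 0.011, 0, 0, 0, 0.47]
    - [-0.277, -0.014, 0.011, 0, 0, 0, 0.47]

```text
t: 9.98
tcp_pos: [542.3, -269.4, 269.7]
tcp_rot: [[0.067, 0.998, 0.001], [0.998, -0.067, -0.0], [-0.0, 0.001, -1.0]]
ft_force: [0.0, 0.0, 1.2]
opening: 40.2
```

Emit:
servo_tool:
  targets:
    - [0, 0, 0, 0, 0, 0, 0.47]
    - [0, 0, 0, 0, 0, 0, 0.47]
    - [0, 0, 0, 0, 0, 0, 0.47]

```text
t: 10.23
tcp_pos: [542.4, -267.9, 269.1]
tcp_rot: [[0.066, 0.998, 0.0], [0.998, -0.066, 0.001], [0.001, 0.0, -1.0]]
ft_force: [-0.2, -0.3, -0.5]
opening: 40.2
```

Run:
```python
from h import *
f=grab_frame("wrist"); W=world(f); np.savez("w4",**f); save("w4",f["color"]); s=robot.observe(); print(s["tcp_pos"],s["opening"])
print("unit top",rect(W,112,123,(500,900,-420,-175)))
Q=W[(W[...,2]>112)&(W[...,2]<123)&(W[...,1]<-185)&(W[...,1]>-350)&(W[...,0]<700)&(f["depth"]>0)]
b=np.arange(-345,-185,10); e=[(Q[(Q[:,1]>=k)&(Q[:,1]<k+10),0].min(),k+5) for k in b if ((Q[:,1]>=k)&(Q[:,1]<k+10)).sum()>10]; print("front edge",np.array(e).round(1).tolist())
print("clip",rect(W,93,108,(480,560,-190,-140)))
H=W[(W[...,2]>87)&(W[...,2]<99)&(W[...,1]<-190)&(W[...,0]<580)&(W[...,0]>520)]
print("bar",len(H),rect(W,91,99,(520,575,-340,-200)))
```

```text
[ 542.896 -267.185  269.303] 40.06604245326943
unit top (26049, array([ 696.738, -276.149]), array([180.71 , 200.736]), 86.6, np.float64(118.8))
front edge [[592.9, -340.0], [593.1, -330.0], [593.7, -320.0], [594.3, -310.0], [594.7, -300.0], [595.4, -290.0], [596.0, -280.0], [596.3, -270.0], [597.2, -260.0], [597.7, -250.0], [598.3, -240.0], [598.9, -230.0], [599.3, -220.0], [600.0, -210.0], [600.8, -200.0], [601.4, -190.0]]
clip (127, array([ 516.031, -161.774]), array([15.639,  4.197]), 86.2, np.float64(103.5))
bar 1567 (1451, array([ 559.531, -267.57 ]), array([99.79 , 34.617]), 86.9, np.float64(94.7))
```

View pics/w4.png

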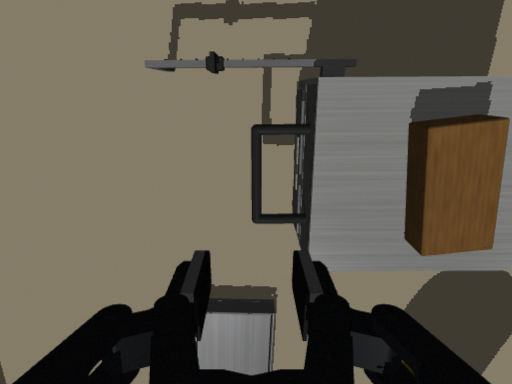

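The wrist view shows the handle bar at column 257, rows 128–220, the clip at (214,63) on the strip, and the unit front edge near column 310. The carton is well back. The mark works out at a pull of about 87 mm. Next I descend onto the bar.

```bash
python3 -c "
from h import *
go((547,-267.2,84),-3.4)"
```

```text
shift [0.    0.004 0.185] turn [ 0.04 -0.07 -0.28] rows>= 4.4 t 10.2833 F [0.359 0.573 0.454] tcp [ 542.896 -267.185  269.303] open 40.06604245326943
```

Emit:
servo_tool:
  targets:
    - [0, 0.002, 0.025, 0, 0, -0.2, 0.47]
    - [0, 0.004, 0.06, 0, 0, -0.2, 0.47]
    - [0, 0.004, 0.095, 0, 0, -0.2, 0.47]
    - [0, 0.004, 0.125, 0, 0, -0.2, 0.47]
    - [0, 0.004, 0.15, 0, 0, -0.2, 0.47]
    - [0, 0.004, 0.17, 0, 0, -0.2, 0.47]
    - [0, 0.004, 0.18, 0, 0, -0.2, 0.47]
    - [0, 0.004, 0.185, 0, 0, -0.2, 0.47]

```text
t: 10.95
tcp_pos: [546.9, -264.8, 82.6]
tcp_rot: [[0.058, 0.998, -0.002], [0.998, -0.058, 0.003], [0.003, -0.002, -1.0]]
ft_force: [-0.9, 0.4, 0.6]
opening: 40.3
```

Emit:
servo_tool:
  targets:
    - [0, 0, 0, 0, 0, 0, 0.47]
    - [0, 0, 0, 0, 0, 0, 0.47]

```text
t: 11.12
tcp_pos: [547.9, -263.8, 83.4]
tcp_rot: [[0.056, 0.998, -0.0], [0.998, -0.056, 0.003], [0.003, -0.001, -1.0]]
ft_force: [0.4, 0.4, 0.2]
opening: 40.0
```

```bash
python3 -c "
from h import *
go((547,-267.2,84),-3.4)"
```

```text
shift [-0.003 -0.001 -0.001] turn [-0.04 -0.18  0.18] rows>= 0.1 t 11.1167 F [0.416 0.413 0.197] tcp [ 547.87  -263.821   83.405] open 40.00503784098029
```

Emit:
servo_tool:
  targets:
    - [-0.003, -0.001, 0, 0, 0, 0.2, 0.3]
    - [-0.003, -0.001, 0, 0, 0, 0.2, 0.15]
    - [-0.003, -0.001, 0, 0, 0, 0.2, 0]
    - [-0.003, -0.001, 0, 0, 0, 0.2, 0]
    - [-0.003, -0.001, 0, 0, 0, 0.2, 0]
    - [-0.003, -0.001, 0, 0, 0, 0.2, 0]
    - [-0.003, -0.001, 0, 0, 0, 0.2, 0]
    - [-0.003, -0.001, 0, 0, 0, 0.2, 0]
  squeeze: 80

```text
t: 11.78
tcp_pos: [547.4, -267.5, 84.9]
tcp_rot: [[0.06, 0.998, 0.002], [0.998, -0.06, 0.002], [0.003, 0.001, -1.0]]
ft_force: [-0.9, 0.1, 6.3]
opening: 6.9
```

```bash
python3 -c "
from h import *
s=robot.observe(); p=s['tcp_pos']; a=np.radians(-3.4)
go((p[0]-70*np.cos(a),p[1]-70*np.sin(a),p[2]),-3.4)"
```

```text
shift [-0.   -0.07 -0.  ] turn [ 0.08 -0.15 -0.05] rows>= 1.7 t 11.7833 F [-0.929  0.057  6.268] tcp [ 547.364 -267.511   84.943] open 6.945176937830429
```

Emit:
servo_tool:
  targets:
    - [0, -0.004, 0, 0, 0, 0, 0]
    - [0, -0.01, 0, 0, 0, 0, 0]
    - [0, -0.018, 0, 0, 0, 0, 0]
    - [0, -0.028, 0, 0, 0, 0, 0]
    - [0, -0.038, 0, 0, 0, 0, 0]
    - [0, -0.048, 0, 0, 0, 0, 0]
    - [0, -0.057, 0, 0, 0, 0, 0]
    - [0, -0.065, 0, 0, 0, 0, 0]

```text
t: 12.45
tcp_pos: [483.1, -263.7, 85.0]
tcp_rot: [[0.06, 0.998, 0.005], [0.998, -0.06, 0.002], [0.002, 0.005, -1.0]]
ft_force: [7.0, -1.7, -5.5]
opening: 7.0
```

Emit:
servo_tool:
  targets:
    - [0, -0.002, 0, 0, 0, 0, 0]
    - [0, -0.002, 0, 0, 0, 0, 0]

```text
t: 12.62
tcp_pos: [481.2, -263.5, 85.0]
tcp_rot: [[0.06, 0.998, 0.008], [0.998, -0.06, 0.001], [0.002, 0.008, -1.0]]
ft_force: [6.1, -1.2, -6.1]
opening: 7.0
```

Run:
```python
from h import *
s=robot.observe(); p=s["tcp_pos"]; a=np.radians(-3.4); ex=np.array([np.cos(a),np.sin(a)]); ey=np.array([-ex[1],ex[0]]); o=np.array([596.9,-270.2])
print(p,s["opening"],s["ft_force"],"tcp unit",(p[:2]-o)@ex,(p[:2]-o)@ey)
f=grab_frame("wrist"); W=world(f); save("w5",f["color"]); d=f["depth"]>0
U=np.stack([(W[...,:2]-o)@ex,(W[...,:2]-o)@ey,W[...,2]],-1); X,Y,Z=[U[...,i] for i in range(3)]
m=d&(Z>93)&(Z<108)&(abs(Y-103)<14)&(X<-50)&(X>-130); print("clip x",m.sum(),np.percentile(X[m],[2,50,98]),Z[m].mean())
for lo,hi in((95,121),(112,121),(80,112)):
  m=d&(Z>lo)&(Z<hi)&(Y>30)&(Y<88)&(X<40)&(X>-130); e=[X[m&(abs(Y-k)<3)].min().round(1) if (m&(abs(Y-k)<3)).any() else None for k in range(35,88,6)]; print(lo,hi,m.sum(),e)
```

```text
[ 481.165 -263.54    85.039] 6.951773758232671 [ 6.075 -1.214 -6.076] tcp unit -115.92673019748659 -0.21521864072108432
clip x 1053 [-89.869 -88.898 -85.803] 102.1955696310989
95 121 12114 [np.float64(-120.0), np.float64(-119.9), np.float64(-119.5), np.float64(-67.3), np.float64(-67.4), np.float64(-67.4), np.float64(-67.6), np.float64(-67.3), np.float64(-67.4)]
112 121 4508 [np.float64(-67.4), np.float64(-67.1), np.float64(-67.2), np.float64(-67.3), np.float64(-67.2), np.float64(-67.3), np.float64(-67.6), np.float64(-67.2), np.float64(-67.4)]
80 112 12636 [np.float64(-121.3), np.float64(-121.2), np.float64(-121.2), np.float64(-118.3), np.float64(-67.4), np.float64(-67.4), np.float64(-67.4), np.float64(-67.3), np.float64(-67.4)]
```

View pics/w5.png

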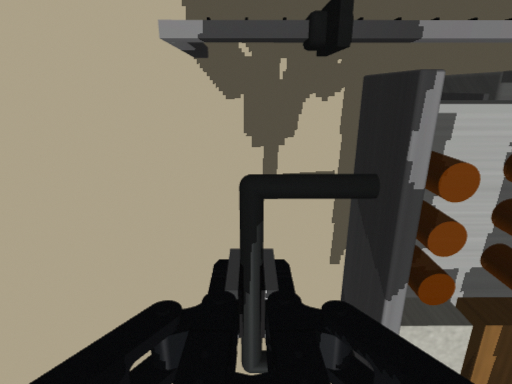

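The wrist view shows the bar gripped at (252,280), the drawer open with its face's top edge near column 430, and the clip at about (325,30). The face is at about −67 and the clip plate spans −89.9 to −85.8, so its centre is about −87.6. Another 20.5 mm is needed.

Emit:
servo_tool:
  targets:
    - [0, -0.003, 0, 0, 0, 0, 0]
    - [0, -0.007, 0, 0, 0, 0, 0]
    - [0, -0.012, 0, 0, 0, 0, 0]
    - [0, -0.016, 0, 0, 0, 0, 0]
    - [0, -0.019, 0, 0, 0, 0, 0]
    - [0, -0.0205, 0, 0, 0, 0, 0]
    - [0, -0.0205, 0, 0, 0, 0, 0]
    - [0, -0.0205, 0, 0, 0, 0, 0]

```text
t: 13.33
tcp_pos: [462.2, -262.4, 85.0]
tcp_rot: [[0.06, 0.998, 0.011], [0.998, -0.06, -0.0], [0.001, 0.011, -1.0]]
ft_force: [6.4, -1.7, -6.4]
opening: 6.9
```

```bash
cat > m.py <<'E'
from h import *
s=robot.observe(); p=s["tcp_pos"]; a=np.radians(-3.4); ex=np.array([np.cos(a),np.sin(a)]); ey=np.array([-ex[1],ex[0]]); o=np.array([596.9,-270.2])
print(p,s["opening"],s["ft_force"],"tcp unit",(p[:2]-o)@ex,s["t"])
for n in("wrist","top","scene"):
  f=grab_frame(n); W=world(f); d=f["depth"]>0
  if n=="scene": save("s_%d"%(s["t"]*100),f["color"][60:300,130:450])
  U=np.stack([(W[...,:2]-o)@ex,(W[...,:2]-o)@ey,W[...,2]],-1); X,Y,Z=[U[...,i] for i in range(3)]
  m=d&(Z>93)&(Z<108)&(abs(Y-103)<12)&(X<-50)&(X>-130); print(n,"clip x",m.sum(),np.percentile(X[m],[2,50,98]),Z[m].mean())
  m=d&(Z>112)&(Z<121)&(Y>30)&(Y<88)&(X<40)&(X>-110); print("face edge",[X[m&(abs(Y-k)<4)].min().round(1) for k in range(35,88,8) if (m&(abs(Y-k)<4)).any()])
E
python3 m.py
```

```text
[ 462.196 -262.388   85.02 ] 6.937233614214099 [ 6.421 -1.715 -6.363] tcp unit -134.93039082500613 13.3333
wrist clip x 1345 [-90.15  -89.301 -85.79 ] 101.54808580602219
face edge [np.float64(-86.5), np.float64(-86.2), np.float64(-86.3), np.float64(-86.3), np.float64(-86.4), np.float64(-86.2), np.float64(-86.6)]
top clip x 5 [-89.62  -87.444 -86.387] 102.8334194724196
face edge [np.float64(-80.6), np.float64(-81.6), np.float64(-81.5), np.float64(-85.1), np.float64(-83.3), np.float64(-77.3), np.float64(-0.5)]
scene clip x 11 [-86.372 -84.058 -82.222] 101.04320279077882
face edge [np.float64(-83.0), np.float64(-81.0), np.float64(-81.9), np.float64(-80.1), np.float64(-81.7), np.float64(-78.1), np.float64(-78.5)]
```

Emit:
servo_tool:
  targets:
    - [0, -0.001, 0, 0, 0, 0, 0]
    - [0, -0.002, 0, 0, 0, 0, 0]
    - [0, -0.0025, 0, 0, 0, 0, 0]
    - [0, -0.0025, 0, 0, 0, 0, 0]
    - [0, -0.0025, 0, 0, 0, 0, 0]
    - [0, -0.0025, 0, 0, 0, 0, 0]

```text
t: 13.98
tcp_pos: [461.0, -262.3, 85.0]
tcp_rot: [[0.06, 0.998, 0.014], [0.998, -0.06, -0.001], [-0.001, 0.014, -1.0]]
ft_force: [6.4, -1.7, -7.1]
opening: 6.8
```

```bash
python3 m.py; ls pics
```

```text
[ 460.995 -262.341   85.016] 6.779425235787368 [ 6.366 -1.735 -7.06 ] tcp unit -136.1320048169649 13.9833
wrist clip x 1379 [-90.126 -89.325 -85.691] 101.47983716225924
face edge [np.float64(-87.6), np.float64(-87.3), np.float64(-87.4), np.float64(-87.5), np.float64(-87.6), np.float64(-87.5), np.float64(-87.6)]
top clip x 6 [-88.928 -86.749 -85.775] 97.73786465118845
face edge [np.float64(-84.3), np.float64(-84.5), np.float64(-85.1), np.float64(-79.4), np.float64(-86.4), np.float64(-83.7), np.float64(-81.1)]
scene clip x 13 [-87.927 -84.517 -82.933] 100.15530630465153
face edge [np.float64(-83.3), np.float64(-84.0), np.float64(-80.8), np.float64(-82.7), np.float64(4.1), np.float64(-79.9), np.float64(-83.5)]
s1.png
s_1333.png
s_1398.png
scene0.png
top0.png
w1.png
w2.png
w3.png
w4.png
w5.png
```

Run:
```python
from h import *
s=robot.observe(); print(s["t"],s["tcp_pos"],s["opening"],s["qd"].round(4))
f=grab_frame("scene"); save("fin",cv2.resize(f["color"][90:290,150:400],None,fx=2.5,fy=2.5)); S=world(f)
a=np.radians(12.8); C=S-np.array([595.6,278.1,0]); X=C[...,0]*np.cos(a)+C[...,1]*np.sin(a);Y=-C[...,0]*np.sin(a)+C[...,1]*np.cos(a);Z=S[...,2]
m=(Z>130)&(Z<180)&(X>-80)&(X<0)&(abs(Y)<90); print("tablet top",m.sum(),Y[m].min(),Y[m].max(),Z[m].max())
```

```text
14.1333 [ 461.01  -262.338   85.024] 7.401713377438441 [ 0.     0.001  0.     0.001  0.001  0.    -0.   ]
tablet top 95 -71.11481905344061 66.2231464845263 174.20761816698922
```

View pics/fin.png

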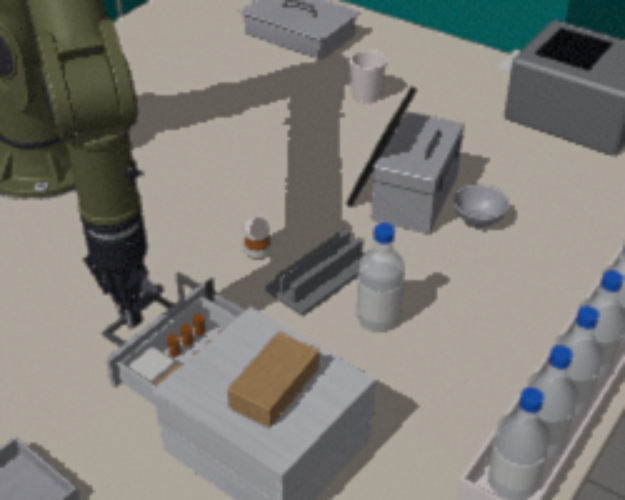

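The final view shows the tablet leaning on the box front at (382,150) and the drawer held open by the gripper at (130,300), level with the clip at (205,290). The bystanders are untouched and the arm is at rest, so I'm handing in.

```bash
python3 -c "
from station import workorder; print(workorder.job_done())"
```

```text
the job is handed in; nothing more can be done
None
```

The tablet is out of its dock and leaning against the box front, and the drawer is held open at the clip with the gripper still closed on its handle. I handed the job in at about 14.2 s with the arm at rest; no verdict was reported.

- **Tablet:** the wrist camera, just after release, put it about 20° back, centred on the box within about 1 mm and about 1° or less off square. A last scene picture shows it still leaning there.
- **Drawer:** the wrist camera put its face at −87.5 mm and the clip centre at −87.9 mm in the unit's frame, so they agree within about 0.5 mm. A single earlier view put the clip at −87.2 mm.
- **Checks that disagreed:** the top and scene cameras are too coarse here and scattered by several mm on the face edge (mostly −79 to −86 mm). I went by the wrist view.
- **Odd reading:** the gripper shows about 7 mm opening on the 10 mm bar. The grip still held: the drawer followed the tool and stayed put.
- **Bystanders:** none looks disturbed in the last picture.

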